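# Lay out drilled blocks by length on the drying board

## Task

Lay the four loose drilled wooden blocks out on the drying board, one on each rubber pad, in order of length: the longest next to the raised end stop, the shortest at the far end. Each must lie flat as it does now, in the middle of its pad and lengthwise along it. Leave the amber jar where it stands.

Things in the scene. Friction and masses are not known exactly. Their poses are not given: they have to be found in the camera images.
- block_110: the longest loose dark wooden block: 110 long (x) x 36 wide (y) x 26 high (z) mm, two drilled holes showing in each end face, about 67 g. It starts lying flat on the bench in front of the board, at any yaw, in any of four places. Origin: centre of its underside; x along its length.
- block_90: the second longest loose dark wooden block: 90 long (x) x 36 wide (y) x 26 high (z) mm, two drilled holes showing in each end face, about 55 g. It starts lying flat on the bench in front of the board, at any yaw, in any of four places. Origin: centre of its underside; x along its length.
- block_70: the second shortest loose dark wooden block: 70 long (x) x 36 wide (y) x 26 high (z) mm, two drilled holes showing in each end face, about 43 g. It starts lying flat on the bench in front of the board, at any yaw, in any of four places. Origin: centre of its underside; x along its length.
- block_50: the shortest loose dark wooden block: 50 long (x) x 36 wide (y) x 26 high (z) mm, two drilled holes showing in each end face, about 30 g. It starts lying flat on the bench in front of the board, at any yaw, in any of four places. Origin: centre of its underside; x along its length.
- pad_a: one of four identical flat dark rubber pads fixed in a row on the pale plywood drying board (the board is 135 x 430 mm and 12 mm thick; it is fixed, but its place and yaw vary): 116 long (x, across the board) x 42 wide (y, along the row) x 4 mm thick, the top 16 mm above the bench. Neighbouring pads lie 80 mm apart, centre to centre. Which pad of the row bears this name varies: tell their order by their distance from the stop. Origin: centre of the pad's underside.
- pad_b: one of four identical flat dark rubber pads fixed in a row on the pale plywood drying board (the board is 135 x 430 mm and 12 mm thick; it is fixed, but its place and yaw vary): 116 long (x, across the board) x 42 wide (y, along the row) x 4 mm thick, the top 16 mm above the bench. Neighbouring pads lie 80 mm apart, centre to centre. Which pad of the row bears this name varies: tell their order by their distance from the stop. Origin: centre of the pad's underside.
- pad_c: one of four identical flat dark rubber pads fixed in a row on the pale plywood drying board (the board is 135 x 430 mm and 12 mm thick; it is fixed, but its place and yaw vary): 116 long (x, across the board) x 42 wide (y, along the row) x 4 mm thick, the top 16 mm above the bench. Neighbouring pads lie 80 mm apart, centre to centre. Which pad of the row bears this name varies: tell their order by their distance from the stop. Origin: centre of the pad's underside.
- pad_d: one of four identical flat dark rubber pads fixed in a row on the pale plywood drying board (the board is 135 x 430 mm and 12 mm thick; it is fixed, but its place and yaw vary): 116 long (x, across the board) x 42 wide (y, along the row) x 4 mm thick, the top 16 mm above the bench. Neighbouring pads lie 80 mm apart, centre to centre. Which pad of the row bears this name varies: tell their order by their distance from the stop. Origin: centre of the pad's underside.
- stop: the raised end stop: a fixed wooden bar with two brass discs on top, at one end of the row of pads (which end varies), 125 long (x, across the board) x 22 wide (y, along the row) x 38 mm high, standing on the board, with its top 50 mm (discs 53 mm) above the bench. Its centre is 80 mm from the centre of the nearest pad. The other end of the board has only a thin flat strip. Origin: centre of its underside.
- jar: a loose closed amber jar with a metal cap, 66 mm in diameter, 90 mm high, standing on the bench to the left or right of the board (a green tin 110 mm high stands on the opposite side; a small cork sanding block lies near the middle of the row of blocks). To be left alone. Origin: centre of its underside.
There are look-alikes about, which are no part of the job. What is shaped like the block_90 but pink or white is not meant. Leave any grey look-alike of the block_70 alone.

How it is judged:
By the outcome, as a careful person would: the job done as asked, in the order asked, and still so for the second after the job is handed in, with the robot touching nothing.
It also fails if it takes over 109 s, if anything falls off the work surface, if the arm or the gripper's body presses on something with over 40 N, if the wrist force passes 120 N, or if a joint passes its speed limit or range.

## Robot

A 7-joint arm with a two-finger parallel gripper is mounted at the origin on the work surface. World frame = base frame: x ahead of the robot, y to its left, z up, the work surface at z = 0. Lengths are in mm, angles in rad, forces in N, time in s.
With the tool pointing down it reaches from about 350 to 900 mm from the base axis. Payload 19.9 kg.
Tool frame: the origin (TCP) lies at the very end of the fingers, on their centre line; the grasp point (between the pads) lies 19 mm behind it; z points along the fingers, y is the line along which they close (so a half turn about z gives the same grasp; the last joint's range is limited). The gripper opens to 94 mm and grips with 3 to 60 N. Pads are 16 mm wide; open, the fingers measure 119 mm over their backs; the gripper's body (75 mm by 177 mm) begins 78 mm behind the grasp point.
Start: joints at [-1.159, 0.417, -0.01, 1.614, 0.005, 1.111, -0.053], TCP at [273.977, 561.725, 205.425] pointing down, gripper open.
Joint ranges: [-2.81, 2.81], [-0.39, 2.02], [-1.27, 1.25], [0.06, 2.57], [-1.19, 4.33], [0.19, 2], [-2.82, 2.82]. Speed limits (rad/s): [1.89, 1.89, 2.39, 2.39, 3.01, 3.01, 3.01].

## Interface

Orientations are given as a 3x3 rotation matrix whose columns are the frame's x, y, z axes.
In Python, from workcell import r, optics gives the robot as it stands. The module is installed in compiled form; this text tells all that it offers.
- The arm moves only by the tool play_rows, never from a script. Its arguments are lists of equal length, an entry for each row: "delta_pos": the shift along the tool's x, y, z in m, a list of three; "delta_rot": the turn, a rotation vector about the tool's x, y, z in rad, a list of three; "grip": the closure, from 0 (fully open) to 1 (shut). In form: {"delta_pos": [[x, y, z], ...], "delta_rot": [[ax, ay, az], ...], "grip": [grip, ...]}. A call has 1 to 10 rows; each row is the pose to reach, as a shift and turn from the pose commanded when the call began, along the tool's axes at that moment; what a row does not reach only later rows make up. A row lasts 1/12 s, in which the tool goes at most 41.7 mm and 7.16 degrees, less where a joint would pass 70% of its speed; a pose out of reach is approached as far as the arm can. A call with a gripper value outside its range is refused whole. The fingers move at their own pace and stop on an object; "force" is the grip in N (left out, the last holds). Time passes only in rows, so rows that repeat a pose let the fingers close. It gives the time, the measured TCP pose, the force, the opening and the grip force at its end, in the units of the state.
- r.read_state(): the state, without advancing time (a new reading comes with each control period).
- optics.capture(name): name is "side" or "top"; returns (picture, depth): 384x512x3 uint8, blue, green, red; 384x512 float32, mm along the optical axis (not along the pixel's ray), 0 where there is no reading.
- optics.get_calibration(name): a dict with "intrinsics" (3x3 intrinsics, pixels), "k1" (the pictures are not rectified: a ray, as slopes to the right and down, at radius r is drawn at 1 + k1 r^2 times it, then the intrinsics apply), "extrinsics" (4x4, takes a point from world to camera coordinates). Camera axes: x right, y up, looking along -z (the intrinsics and any distortion apply to the point x, -y, -z); pixel columns grow to the right and rows downward; lengths in mm; the calibration is good to about 2 mm. A picture is of the moment at which its call begins. get_calibration takes no time and is no camera call.
- r.finish_job(): hands the job in; it is judged then, once.
Trained networks look in the newest picture that a camera, given by its name, has taken for a name from the list of things; names that differ only in an ending like _2 or _b are one class to them, and where a whole thing is asked for, a point or a joint stands for the part that bears it (a point fixed in the world has none). Each returns a list of dicts, best first, with "confidence" (0 to 1); they miss things now and then, are a little off and sometimes report something else, mostly with a low value. They report only what shows in the picture. A call takes as long as a camera call. They do not tell look-alikes from the thing itself.
- optics.cut_out(query, camera): "pixels" (384x512 bool, what is visible of it) and "bbox" ([left, top, right, bottom] as shares, 0 to 1, of the picture: columns of its width, rows of its height, round what is visible of it).
- optics.landmark_of(query, camera): "at" ([column, row] as shares, 0 to 1, of the picture: columns of its width, rows of its height: a listed point, or the origin of a listed thing).
The state is a dict: "t": time; "joint_pos": joint angles; "qd": joint speeds; "effort": joint torques, N m; "ee_pos": TCP position; "ee_rot": TCP orientation; "contact_force": force on the tool from outside, world axes, zero at the start; "ft_torque": the same for the moment, N m; "grip_width": finger opening in mm; "finger_force": force on a finger pad.
Only numpy, scipy, OpenCV 4.12 (cv2) and the standard library are available. Lean on these libraries where they do the work, as an engineer would, in place of code of your own. Each camera call takes 0.05 s, during which the arm holds its last target. There are 200 camera calls.

## Working session

There is one attempt and no reset: what is moved stays moved. The work goes in short steps, Python scripts to look and compute and a tool call to move; the robot and the scene stay as the last step left them, time stands still between calls to the robot, and variables do not carry over. Pictures are saved under pics/ and viewed, at most 14 in all, crops included, and the job is handed in when it is done.

Besides the shell and the picture viewer there is one more tool, called after ">>>" as name(argument=value, ...) on one line, values as JSON. play_rows: Moves the arm, as the interface text tells. Its arguments: {"type":"object","properties":{"delta_pos":{"type":"array","items":{"type":"array","items":{"type":"number"}}},"delta_rot":{"type":"array","items":{"type":"array","items":{"type":"number"}}},"grip":{"type":"array","items":{"type":"number"}},"force":{"type":"number"}},"required":["delta_pos","delta_rot","grip"]}

```bash
mkdir -p pics; python3 - <<'E'
from workcell import r, optics
import cv2,numpy as np
for n in("top","side"):
    p,d=optics.capture(n); cv2.imwrite(f"pics/{n}0.png",p); np.save(f"{n}_d.npy",d)
    c=optics.get_calibration(n); print(n,c)
s=r.read_state(); print(s['t'],s['ee_pos'],s['ee_rot'],s['grip_width'])
E
```

```text
top {'intrinsics': array([[465.71991491,   0.        , 259.79605287],
       [  0.        , 465.71991491, 183.63370724],
       [  0.        ,   0.        ,   1.        ]]), 'k1': -0.04474034326613647, 'extrinsics': array([[ 1.16297031e-02, -9.99908713e-01, -6.87857604e-03,
        -1.49333660e+01],
       [ 9.95835226e-01,  1.09596875e-02,  9.05101553e-02,
        -4.93174414e+02],
       [-9.04265059e-02, -7.90253456e-03,  9.95871777e-01,
        -1.37672784e+03],
       [ 0.00000000e+00,  0.00000000e+00,  0.00000000e+00,
         1.00000000e+00]])}
side {'intrinsics': array([[352.80501302,   0.        , 258.73507134],
       [  0.        , 352.80501302, 192.0515514 ],
       [  0.        ,   0.        ,   1.        ]]), 'k1': -0.10738110631918281, 'extrinsics': array([[ 9.22180829e-01, -3.86350349e-01,  1.77743438e-02,
        -4.65661981e+02],
       [ 2.73426965e-01,  6.83768143e-01,  6.76534419e-01,
        -1.68681573e+02],
       [-2.73532839e-01, -6.19027087e-01,  7.36196476e-01,
        -8.54810782e+02],
       [ 0.00000000e+00,  0.00000000e+00,  0.00000000e+00,
         1.00000000e+00]])}
0.1 [273.84182554 561.42575278 204.88217183] [[-8.98797094e-01  4.38364705e-01 -4.10199862e-04]
 [ 4.38364887e-01  8.98796480e-01 -1.05516231e-03]
 [-9.38597236e-05 -1.12819404e-03 -9.99999359e-01]] 94.27484280148037
```

View pics/top0.png

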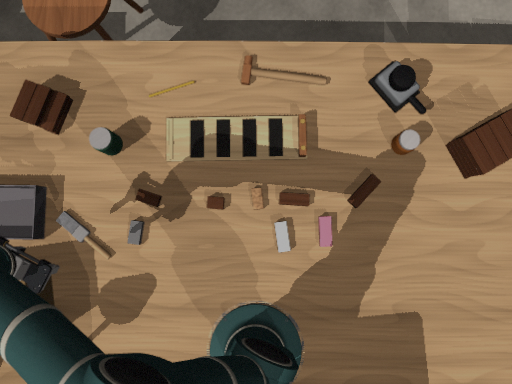

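View pics/side0.png

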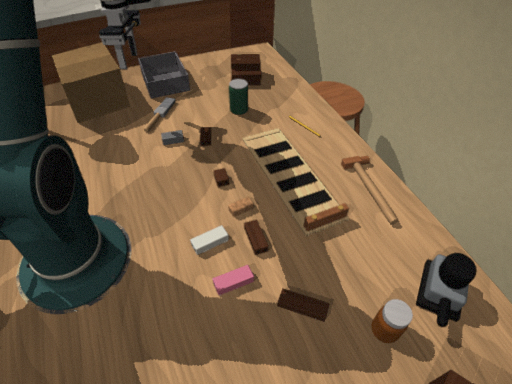

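The top view shows the dark blocks at about (149,198) = 70, (216,202) = 50, (294,198) = 90 and (364,190) = 110. The pads are at columns 197, 223, 250 and 276. The stop is on the right at (302,135), and the jar is at (405,141). The side view agrees: stop at the near right end, jar at (391,321), and grey, white and pink decoys separate from the dark blocks.

```bash
cat > h.py <<'E'
from workcell import r, optics
import cv2,numpy as np,math
def cal(n):
    c=optics.get_calibration(n); return c['intrinsics'],c['k1'],c['extrinsics']
def rays(n,px):
    K,k,E=cal(n); px=np.asarray(px,float).reshape(-1,1,2)
    u=cv2.undistortPoints(px,K,np.array([k,0,0,0.]))[:,0]
    return np.c_[u[:,0],-u[:,1],-np.ones(len(u))],E
def on_plane(n,px,z):
    d,E=rays(n,px); R=E[:3,:3]; C=-R.T@E[:3,3]; D=d@R
    return C+D*((z-C[2])/D[:,2])[:,None]
def from_depth(n,px,depth):
    d,E=rays(n,px); R=E[:3,:3]
    return (d*np.asarray(depth)[:,None]-E[:3,3])@R
def rect(P):
    (c,(w,h),a)=cv2.minAreaRect(P[:,:2].astype(np.float32)); a=math.radians(a)
    if h>w: w,h,a=h,w,a+math.pi/2
    return np.round(c,1),round(w,1),round(h,1),round((a+math.pi/2)%math.pi-math.pi/2,3)
E
python3 - <<'E'
from h import *
p,d=optics.capture("top")
def show(q,zt,k):
    for o in optics.cut_out(q,"top")[:k]:
        m=o['pixels'].astype(np.uint8); ys,xs=np.nonzero(m)
        px=np.c_[xs,ys]; W=from_depth("top",px,d[ys,xs]); ok=(W[:,2]>zt-7)&(W[:,2]<zt+8)
        if ok.sum()<5: print(q,round(o['confidence'],2),'none',np.median(W,0)); continue
        W2=on_plane("top",px[ok],zt)
        mu=W2.mean(0); ev,V=np.linalg.eigh(np.cov(W2[:,:2].T)); 
        print(q,round(o['confidence'],2),'px',px.mean(0).round(1),ok.sum(),len(xs),'z',W[ok,2].mean().round(1),'mean',mu.round(1),rect(W2),'pca',round(math.atan2(V[1,1],V[0,1]),3),'L',np.sqrt(12*ev).round(1), p[ys,xs].mean(0).round())
for q,z,k in(("block_110",26,3),("block_90",26,4),("block_70",26,4),("block_50",26,3),("pad_a",16,6),("stop",50,2),("jar",90,2)): show(q,z,k)
E
```

```text
block_110 0.91 px [293.4 198.8] 345 358 z 27.0 mean [ 448.9 -110.4   26. ] (array([ 449.2, -110.6]), 87.8, 35.8, 1.519) pca 1.515 L [35.2 87.5] [33. 50. 81.]
block_110 0.81 px [135.6 232.4] 283 315 z 26.4 mean [342.7 361.3  26. ] (array([343.5, 361.2]), 69.5, 37.9, -0.112) pca 2.997 L [37.5 69. ] [87. 89. 92.]
block_110 0.75 px [214.7 202.2] 193 202 z 26.5 mean [436.1 124.6  26. ] (array([435.7, 124.7]), 49.8, 36.0, 1.472) pca 1.544 L [35.4 49.1] [34. 52. 82.]
block_90 0.91 px [293.4 198.8] 345 358 z 27.0 mean [ 448.9 -110.4   26. ] (array([ 449.2, -110.6]), 87.8, 35.8, 1.519) pca 1.515 L [35.2 87.5] [33. 50. 81.]
block_90 0.81 px [135.6 232.4] 283 315 z 26.4 mean [342.7 361.3  26. ] (array([343.5, 361.2]), 69.5, 37.9, -0.112) pca 2.997 L [37.5 69. ] [87. 89. 92.]
block_90 0.75 px [214.7 202.2] 193 202 z 26.5 mean [436.1 124.6  26. ] (array([435.7, 124.7]), 49.8, 36.0, 1.472) pca 1.544 L [35.4 49.1] [34. 52. 82.]
block_90 0.73 px [363.3 190.7] 425 454 z 27.0 mean [ 475.9 -321.    26. ] (array([ 476.3, -321.2]), 109.7, 35.2, -0.761) pca 2.381 L [ 35.1 110.2] [20. 31. 51.]
block_70 0.9
[... 1353 characters left out ...]
1 116.8] [28. 32. 35.]
pad_a 0.79 px [222.5 137.5] 512 528 z 16.8 mean [634.2 105.9  16. ] (array([634.1, 106.1]), 114.7, 39.8, 0.018) pca -3.128 L [ 42.3 116.1] [22. 26. 29.]
pad_a 0.77 px [196.5 138.1] 503 516 z 16.8 mean [631.4 185.6  16. ] (array([630.5, 185.5]), 114.6, 39.9, 0.024) pca -3.127 L [ 42.7 114.3] [24. 28. 31.]
stop 0.77 px [302.  135.8] 310 384 z 51.0 mean [ 638.9 -133.5   50. ] (array([ 639.2, -133.4]), 124.1, 22.0, 0.037) pca -3.114 L [ 22.2 128.6] [ 55.  87. 125.]
stop 0.56 none [639.53321274 -53.79650773  16.72312125]
jar 0.77 px [404.9 141.5] 293 499 z 91.0 mean [ 621.3 -439.5   90. ] (array([ 620.8, -439.1]), 56.8, 52.9, -0.787) pca 2.898 L [48.4 50. ] [104. 116. 132.]
```

```bash
cat >> h.py <<'E'
# (x,y,z,psi): psi = world angle of tool y, tool z down. base = commanded pose
def delta(base,to):
    x,y,z,p=np.array(to)-base; ps=base[3]
    return [round((-math.sin(ps)*x+math.cos(ps)*y)/1e3,4),round((math.cos(ps)*x+math.sin(ps)*y)/1e3,4),round(-z/1e3,4)],round(-p,3)
def pose():
    s=r.read_state(); R=s['ee_rot']; return np.array([*s['ee_pos'],math.atan2(R[1][1],R[0][1])])
E
python3 - <<'E'
from h import *
d=np.load("top_d.npy"); p=cv2.imread("pics/top0.png")
ys,xs=np.mgrid[180:216,130:172]; ys=ys.ravel(); xs=xs.ravel()
W=from_depth("top",np.c_[xs,ys],d[ys,xs]); ok=(W[:,2]>17)&(W[:,2]<36)&(d[ys,xs]>0)
m=np.zeros(d.shape,np.uint8); m[ys[ok],xs[ok]]=1
n,l,st,c=cv2.connectedComponentsWithStats(m); print(st,c)
k=1+np.argmax(st[1:,4]); yy,xx=np.nonzero(l==k); W2=on_plane("top",np.c_[xx,yy],26)
ev,V=np.linalg.eigh(np.cov(W2[:,:2].T)); print(W2.mean(0),rect(W2),math.atan2(V[1,1],V[0,1]),np.sqrt(12*ev))
# stray tall things nearby
ok2=(W[:,2]>8); print(np.histogram(W[ok2,2],bins=[8,15,20,25,30,40,100]))
c=p[150:260,90:240]; cv2.imwrite("pics/c.png",cv2.resize(c,None,fx=5,fy=5))
P=pose(); print(P)
E
```

```text
[[     0      0    512    384 196327]
 [   135    189     26     18    281]] [[255.65391413 191.49181722]
 [147.96441281 197.21708185]]
[448.36446182 325.75816983  26.        ] (array([448.6, 325.9]), 71.4, 35.0, 1.265) 1.2690244054095146 [35.93358537 72.11022591]
(array([ 24,   3,  75, 169,  38,   0]), array([  8,  15,  20,  25,  30,  40, 100]))
[273.94337183 561.71055961 205.38958976   1.11706796]
```

View pics/c.png

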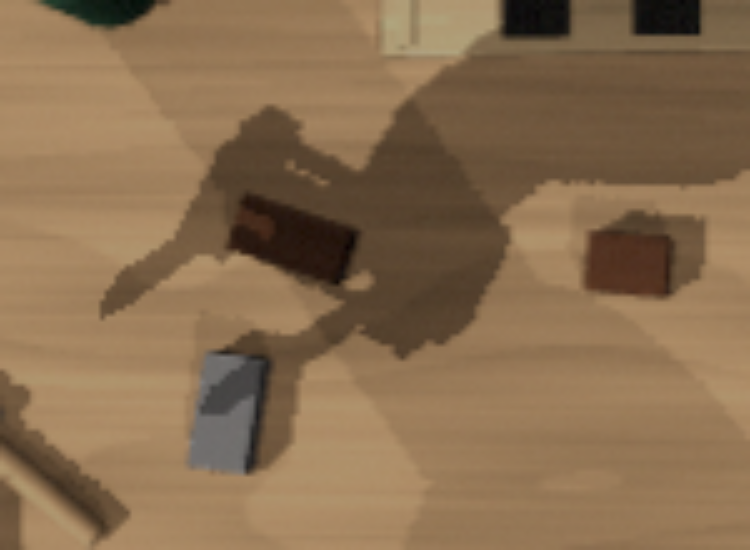

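The crop shows block_70 with its centre near (148,197) in the full picture, with arm shadow over it. The grey decoy is apart at (135,232).

```bash
python3 - <<'E'
from h import *
b=np.array([273.98,561.73,205.43,1.117])
print(delta(b,(448,325.5,110,-0.083)))
b=np.array([448,325.5,110,-0.083])
print(delta(b,(448,325.5,6,-0.304)))
E
```

```text
([np.float64(-0.26), np.float64(-0.136), np.float64(0.0954)], np.float64(1.2))
([np.float64(0.0), np.float64(0.0), np.float64(0.104)], np.float64(0.221))
```

>>> play_rows(delta_pos=[[-0.26,-0.136,0.0954],[-0.26,-0.136,0.0954],[-0.26,-0.136,0.0954],[-0.26,-0.136,0.0954],[-0.26,-0.136,0.0954],[-0.26,-0.136,0.0954],[-0.26,-0.136,0.0954],[-0.26,-0.136,0.0954],[-0.26,-0.136,0.0954],[-0.26,-0.136,0.0954]], delta_rot=[[0,0,1.2],[0,0,1.2],[0,0,1.2],[0,0,1.2],[0,0,1.2],[0,0,1.2],[0,0,1.2],[0,0,1.2],[0,0,1.2],[0,0,1.2]], grip=[0.2,0.2,0.2,0.2,0.2,0.2,0.2,0.2,0.2,0.2], force=20)

```text
t: 1.33
ee_pos: [448.8, 324.1, 109.7]
ee_rot: [[0.093, 0.996, -0.0], [0.996, -0.093, -0.001], [-0.001, -0.0, -1.0]]
contact_force: [0.2, 0.3, 0.1]
grip_width: 75.0
finger_force: 0.0
```

```bash
python3 - <<'E'
from h import *
P=pose();print(P, delta(P,(448,325.5,6,-0.304)))
E
```

```text
[ 4.48809692e+02  3.24072866e+02  1.09740809e+02 -9.27916558e-02] ([np.float64(0.0013), np.float64(-0.0009), np.float64(0.1037)], np.float64(0.211))
```

>>> play_rows(delta_pos=[[0,0,0.02],[0,0,0.04],[0,0,0.06],[0,0,0.08],[0,0,0.095],[0,0,0.104],[0,0,0.104],[0,0,0.104],[0,0,0.104],[0,0,0.104]], delta_rot=[[0,0,0.1],[0,0,0.221],[0,0,0.221],[0,0,0.221],[0,0,0.221],[0,0,0.221],[0,0,0.221],[0,0,0.221],[0,0,0.221],[0,0,0.221]], grip=[0.2,0.2,0.2,0.2,0.2,0.2,0.2,0.8,0.8,0.8])

```text
t: 2.17
ee_pos: [448.5, 325.9, 7.1]
ee_rot: [[0.299, 0.954, 0.001], [0.954, -0.299, 0.001], [0.001, 0.001, -1.0]]
contact_force: [-0.7, -0.3, -0.2]
grip_width: 58.6
finger_force: 0.0
```

>>> play_rows(delta_pos=[[0,0,0],[0,0,0],[0,0,0],[0,0,0],[0,0,0]], delta_rot=[[0,0,0],[0,0,0],[0,0,0],[0,0,0],[0,0,0]], grip=[0.8,0.8,0.8,0.8,0.8])

```text
t: 2.58
ee_pos: [448.1, 325.6, 6.3]
ee_rot: [[0.299, 0.954, 0.0], [0.954, -0.299, 0.0], [0.0, 0.0, -1.0]]
contact_force: [-1.5, 0.1, 5.8]
grip_width: 35.8
finger_force: 20.0
```

```bash
python3 - <<'E'
from h import *
b=np.array([448,325.5,6,-0.304])
print(pose(),delta(b,(448,325.5,100,-0.304)),delta(b,(633.7,106,100,-1.547)))
b=np.array([633.7,106,100,-1.547])
print(delta(b,(633.7,106,23,-1.547)))
print('b110',delta(b,(476,-321,110,-2.33)),'slots')
E
```

```text
[ 4.48129282e+02  3.25616981e+02  6.30419598e+00 -3.04028817e-01] ([np.float64(0.0), np.float64(0.0), np.float64(-0.094)], np.float64(-0.0)) ([np.float64(-0.1538), np.float64(0.2429), np.float64(-0.094)], np.float64(1.243))
([np.float64(0.0), np.float64(0.0), np.float64(0.077)], np.float64(-0.0))
b110 ([np.float64(-0.1678), np.float64(0.4231), np.float64(-0.01)], np.float64(0.783)) slots
```

>>> play_rows(delta_pos=[[0,0,-0.03],[0,0,-0.06],[0,0,-0.094],[-0.13,0.2,-0.094],[-0.13,0.2,-0.094],[-0.13,0.2,-0.094],[-0.13,0.2,-0.094],[-0.13,0.2,-0.094],[-0.13,0.2,-0.094],[-0.13,0.2,-0.094]], delta_rot=[[0,0,0],[0,0,0],[0,0,0.1],[0,0,0.7],[0,0,0.7],[0,0,0.7],[0,0,0.7],[0,0,0.7],[0,0,0.7],[0,0,0.7]], grip=[0.8,0.8,0.8,0.8,0.8,0.8,0.8,0.8,0.8,0.8])

```text
t: 3.42
ee_pos: [603.1, 134.9, 100.3]
ee_rot: [[0.848, 0.53, 0.002], [0.53, -0.848, -0.003], [-0.0, 0.004, -1.0]]
contact_force: [0.1, -0.7, -0.5]
grip_width: 35.8
finger_force: 20.0
```

```bash
cat >> h.py <<'E'
def adv(b,dp,rz):  # commanded pose after a call
    p=b[3]; x,y,z=np.array(dp)*1e3
    return np.array([b[0]-math.sin(p)*x+math.cos(p)*y, b[1]+math.cos(p)*x+math.sin(p)*y, b[2]-z, p-rz])
E
python3 - <<'E'
from h import *
b=adv((448,325.5,6,-0.304),(-.13,.2,-.094),.7)
print(b,pose(),delta(b,(633.7,106,100,-1.547)),delta(b,(633.7,106,22,-1.547)))
E
```

```text
[599.91526058 141.59308441 100.          -1.004     ] [603.08774939 134.89580322 100.26681285  -1.01162279] ([np.float64(0.0094), np.float64(0.0482), np.float64(-0.0)], np.float64(0.543)) ([np.float64(0.0094), np.float64(0.0482), np.float64(0.078)], np.float64(0.543))
```

>>> play_rows(delta_pos=[[0.0094,0.0482,0],[0.0094,0.0482,0],[0.0094,0.0482,0],[0.0094,0.0482,0],[0.0094,0.0482,0],[0.0094,0.0482,0.02],[0.0094,0.0482,0.04],[0.0094,0.0482,0.05],[0.0094,0.0482,0.05],[0.0094,0.0482,0.05]], delta_rot=[[0,0,0.543],[0,0,0.543],[0,0,0.543],[0,0,0.543],[0,0,0.543],[0,0,0.543],[0,0,0.543],[0,0,0.543],[0,0,0.543],[0,0,0.543]], grip=[0.8,0.8,0.8,0.8,0.8,0.8,0.8,0.8,0.8,0.8])

```text
t: 4.25
ee_pos: [633.7, 105.8, 50.2]
ee_rot: [[1.0, 0.024, -0.001], [0.024, -1.0, -0.0], [-0.001, 0.0, -1.0]]
contact_force: [0.1, -1.3, -0.6]
grip_width: 36.0
finger_force: 20.0
```

```bash
python3 - <<'E'
from h import *
print(pose(),delta(pose(),(633.7,106,22,-1.547)))
p,d=optics.capture("top"); cv2.imwrite("pics/t1.png",cv2.resize(p[90:220,130:330],None,fx=4,fy=4))
E
```

```text
[633.71720186 105.80065539  50.16587689  -1.54703532] ([np.float64(-0.0), np.float64(-0.0002), np.float64(0.0282)], np.float64(-0.0))
```

View pics/t1.png

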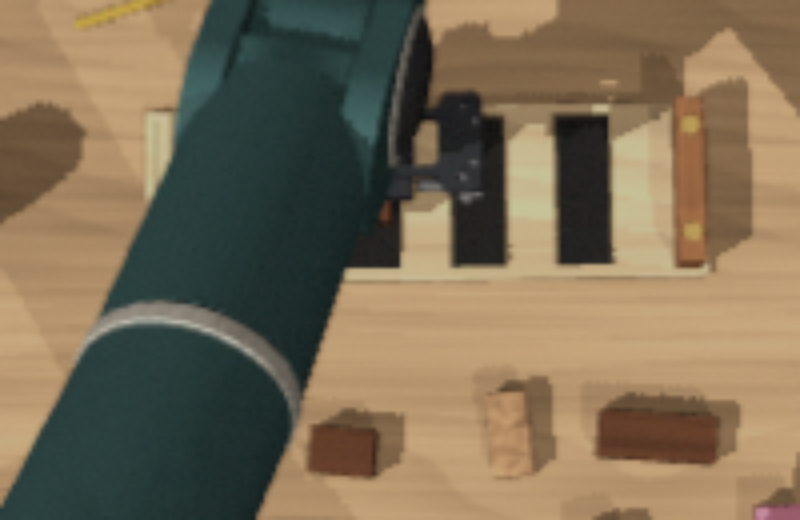

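The top view shows the held block above the third pad, mostly hidden by the arm. The other blocks have not moved.

>>> play_rows(delta_pos=[[0,0,0.015],[0,0,0.022],[0,0,0.0275],[0,0,0.0275],[0,0,0.0275],[0,0,0.0275],[0,0,0.0275],[0,0,0.0275],[0,0,0.0275],[0,0,0.0275]], delta_rot=[[0,0,0],[0,0,0],[0,0,0],[0,0,0],[0,0,0],[0,0,0],[0,0,0],[0,0,0],[0,0,0],[0,0,0]], grip=[0.8,0.8,0.8,0.8,0.8,0.4,0.4,0.4,0.4,0.4])

```text
t: 5.13
ee_pos: [633.8, 106.0, 22.6]
ee_rot: [[1.0, 0.024, 0.0], [0.024, -1.0, -0.0], [0.0, 0.0, -1.0]]
contact_force: [0.3, -0.0, 0.3]
grip_width: 56.1
finger_force: 0.0
```

>>> play_rows(delta_pos=[[0,0,-0.03],[0,0,-0.06],[0,0,-0.09],[-0.04,0.1,-0.0975],[-0.08,0.2,-0.0975],[-0.08,0.2,-0.0975],[-0.08,0.2,-0.0975],[-0.08,0.2,-0.0975],[-0.08,0.2,-0.0975],[-0.08,0.2,-0.0975]], delta_rot=[[0,0,0],[0,0,0],[0,0,0],[0,0,0.1],[0,0,0.4],[0,0,0.4],[0,0,0.4],[0,0,0.4],[0,0,0.4],[0,0,0.4]], grip=[0.3,0.3,0.3,0.2,0.2,0.2,0.2,0.2,0.2,0.2])

```text
t: 5.97
ee_pos: [557.5, -99.2, 120.7]
ee_rot: [[0.928, -0.372, 0.001], [-0.372, -0.928, -0.0], [0.001, 0.0, -1.0]]
contact_force: [0.7, 1.1, -0.2]
grip_width: 75.4
finger_force: 0.0
```

```bash
python3 - <<'E'
from h import *
b=adv((633.7,106,22.5,-1.547),(-.08,.2,-.0975),.4)
print(b,pose()); t=(476.0,-321.0,110,-2.33); print(delta(b,t))
p,d=optics.capture("top"); cv2.imwrite("pics/t2.png",cv2.resize(p[90:220,130:330],None,fx=4,fy=4))
E
```

```text
[558.48146574 -95.84690264 120.          -1.947     ] [557.51264116 -99.19005708 120.69062091  -1.95194607]
([np.float64(0.006), np.float64(0.2397), np.float64(0.01)], np.float64(0.383))
```

View pics/t2.png

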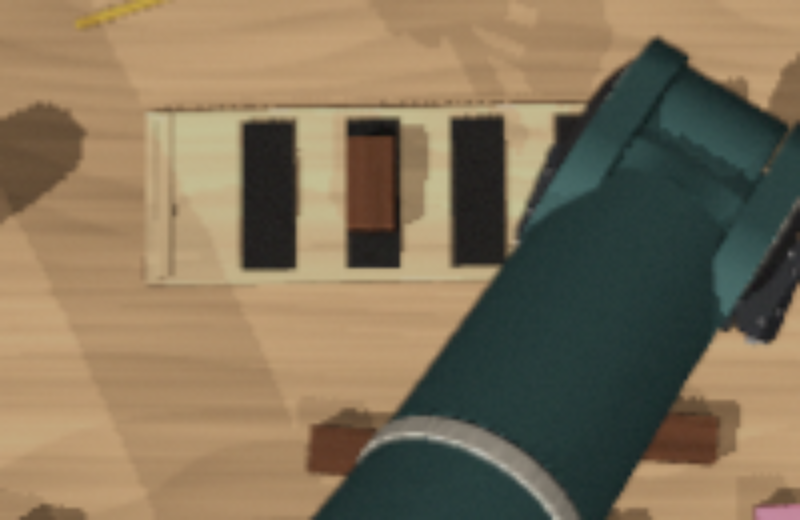

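Block_70 lies on the third pad from the stop, at zoomed (370,183), and is well centred apart from parallax. The next one is block_110.

>>> play_rows(delta_pos=[[0.006,0.2397,0.01],[0.006,0.2397,0.01],[0.006,0.2397,0.01],[0.006,0.2397,0.01],[0.006,0.2397,0.01],[0.006,0.2397,0.01],[0.006,0.2397,0.01],[0.006,0.2397,0.01],[0.006,0.2397,0.03],[0.006,0.2397,0.05]], delta_rot=[[0,0,0.383],[0,0,0.383],[0,0,0.383],[0,0,0.383],[0,0,0.383],[0,0,0.383],[0,0,0.383],[0,0,0.383],[0,0,0.383],[0,0,0.383]], grip=[0.2,0.2,0.2,0.2,0.2,0.2,0.2,0.2,0.2,0.2])

```text
t: 6.85
ee_pos: [478.2, -319.2, 69.9]
ee_rot: [[0.728, -0.686, 0.002], [-0.686, -0.728, 0.0], [0.001, -0.001, -1.0]]
contact_force: [-0.4, 0.1, -1.2]
grip_width: 75.3
finger_force: 0.0
```

```bash
cat >> h.py <<'E'
def seen(cam,win,zt):  # blob of points near height zt in a pixel window
    p,d=optics.capture(cam); x0,y0,x1,y1=win
    ys,xs=np.mgrid[y0:y1,x0:x1]; ys=ys.ravel(); xs=xs.ravel()
    W=from_depth(cam,np.c_[xs,ys],d[ys,xs]); ok=(abs(W[:,2]-zt)<8)&(d[ys,xs]>0)
    W2=on_plane(cam,np.c_[xs,ys][ok],zt); ev,V=np.linalg.eigh(np.cov(W2[:,:2].T))
    return ok.sum(),W2.mean(0).round(1),rect(W2),round(math.atan2(V[1,1],V[0,1]),3),np.sqrt(12*ev).round(1)
E
python3 - <<'E'
from h import *
print(pose(),r.read_state()['joint_pos'])
print(seen("top",(212,118,236,158),42))
E
```

```text
[ 478.1983568  -319.22074238   69.93649541   -2.3268095 ] [-0.09265043  0.65452785  0.84957455  1.87174494 -0.62364147  0.90241806
 -1.26673608]
(np.int64(279), array([635.6, 106.9,  42. ]), (array([635. , 106.9]), 70.2, 33.1, 0.019), -3.11, array([35.7, 72. ]))
```

>>> play_rows(delta_pos=[[0,0,0],[0,0,0.02],[0,0,0.04],[0,0,0.055],[0,0,0.064],[0,0,0.064],[0,0,0.064],[0,0,0.064],[0,0,0.064],[0,0,0.064]], delta_rot=[[0,0,0],[0,0,0],[0,0,0],[0,0,0],[0,0,0],[0,0,0],[0,0,0],[0,0,0],[0,0,0],[0,0,0]], grip=[0.2,0.2,0.2,0.2,0.2,0.2,0.8,0.8,0.8,0.8])

```text
t: 7.73
ee_pos: [476.4, -321.2, 6.8]
ee_rot: [[0.725, -0.688, 0.001], [-0.688, -0.725, -0.0], [0.001, -0.0, -1.0]]
contact_force: [-0.8, 0.5, 0.3]
grip_width: 52.0
finger_force: 0.0
```

>>> play_rows(delta_pos=[[0,0,0],[0,0,0],[0,0,0],[0,0,0]], delta_rot=[[0,0,0],[0,0,0],[0,0,0],[0,0,0]], grip=[0.8,0.8,0.8,0.8])

```text
t: 8.07
ee_pos: [476.2, -321.1, 6.3]
ee_rot: [[0.725, -0.688, 0.0], [-0.688, -0.725, -0.0], [0.0, -0.0, -1.0]]
contact_force: [-1.6, 1.4, 4.9]
grip_width: 36.0
finger_force: 20.0
```

```bash
python3 - <<'E'
from h import *
b=np.array([476,-321,6,-2.33]); t=(636.7,-54.5,100,-1.547)
print(pose(),delta(b,t)); s=r.read_state(); print(s['grip_width'])
dp,rz=(-.26,-.05,-.094),-.6
print(delta(b,(600,-110,100,-1.73)))
E
```

```text
[ 476.15991122 -321.10925963    6.34378946   -2.33004484] ([np.float64(-0.0669), np.float64(-0.3039), np.float64(-0.094)], np.float64(-0.783))
36.037573453495014
([np.float64(-0.0553), np.float64(-0.2384), np.float64(-0.094)], np.float64(-0.6))
```

>>> play_rows(delta_pos=[[0,0,-0.03],[0,0,-0.06],[0,0,-0.094],[-0.055,-0.238,-0.094],[-0.055,-0.238,-0.094],[-0.055,-0.238,-0.094],[-0.055,-0.238,-0.094],[-0.055,-0.238,-0.094],[-0.055,-0.238,-0.094],[-0.055,-0.238,-0.094]], delta_rot=[[0,0,0],[0,0,0],[0,0,-0.1],[0,0,-0.6],[0,0,-0.6],[0,0,-0.6],[0,0,-0.6],[0,0,-0.6],[0,0,-0.6],[0,0,-0.6]], grip=[0.8,0.8,0.8,0.8,0.8,0.8,0.8,0.8,0.8,0.8])

```text
t: 8.9
ee_pos: [603.3, -102.5, 99.4]
ee_rot: [[0.989, -0.15, 0.0], [-0.15, -0.989, 0.003], [0.0, -0.003, -1.0]]
contact_force: [0.3, 1.4, -1.0]
grip_width: 35.7
finger_force: 20.0
```

```bash
python3 - <<'E'
from h import *
b=adv((476,-321,6,-2.33),(-.055,-.238,-.094),-.6)
print(pose(),b,delta(b,(636.7,-54.5,60,-1.547)))
E
```

```text
[ 603.28817989 -102.5177763    99.39951241   -1.72093266] [ 599.92973554 -110.49959466  100.           -1.73      ] ([np.float64(0.0274), np.float64(-0.0611), np.float64(0.04)], np.float64(-0.183))
```

>>> play_rows(delta_pos=[[0.0274,-0.0611,0],[0.0274,-0.0611,0],[0.0274,-0.0611,0],[0.0274,-0.0611,0],[0.0274,-0.0611,0],[0.0274,-0.0611,0.02],[0.0274,-0.0611,0.04],[0.0274,-0.0611,0.05],[0.0274,-0.0611,0.05],[0.0274,-0.0611,0.05]], delta_rot=[[0,0,-0.183],[0,0,-0.183],[0,0,-0.183],[0,0,-0.183],[0,0,-0.183],[0,0,-0.183],[0,0,-0.183],[0,0,-0.183],[0,0,-0.183],[0,0,-0.183]], grip=[0.8,0.8,0.8,0.8,0.8,0.8,0.8,0.8,0.8,0.8])

```text
t: 9.73
ee_pos: [636.4, -55.5, 50.3]
ee_rot: [[1.0, 0.022, -0.001], [0.022, -1.0, -0.001], [-0.001, 0.001, -1.0]]
contact_force: [-0.7, -0.6, -0.3]
grip_width: 35.6
finger_force: 20.0
```

>>> play_rows(delta_pos=[[0,0,0.015],[0,0,0.022],[0,0,0.0275],[0,0,0.0275],[0,0,0.0275],[0,0,0.0275],[0,0,0.0275],[0,0,0.0275],[0,0,0.0275],[0,0,0.0275]], delta_rot=[[0,0,0],[0,0,0],[0,0,0],[0,0,0],[0,0,0],[0,0,0],[0,0,0],[0,0,0],[0,0,0],[0,0,0]], grip=[0.8,0.8,0.8,0.8,0.8,0.4,0.4,0.4,0.4,0.4])

```text
t: 10.57
ee_pos: [636.8, -54.5, 22.7]
ee_rot: [[1.0, 0.024, 0.0], [0.024, -1.0, -0.0], [0.0, 0.0, -1.0]]
contact_force: [-0.2, 0.1, -0.3]
grip_width: 56.2
finger_force: 0.0
```

```bash
python3 - <<'E'
from h import *
b=np.array([636.7,-54.5,22.5,-1.547])
print(pose(),delta(b,(560,-75,110,-0.9)))
b=adv(b,(-.017,.077,-.0875),-.6)
E
```

```text
[636.77542634 -54.46093763  22.68934422  -1.54696288] ([np.float64(-0.0772), np.float64(0.0187), np.float64(-0.0875)], np.float64(-0.647))
```

>>> play_rows(delta_pos=[[0,0,-0.03],[0,0,-0.06],[0,0,-0.0875],[-0.077,0.019,-0.0875],[-0.077,0.019,-0.0875],[-0.077,0.019,-0.0875],[-0.077,0.019,-0.0875],[-0.077,0.019,-0.0875],[-0.077,0.019,-0.0875],[-0.077,0.019,-0.0875]], delta_rot=[[0,0,0],[0,0,0],[0,0,0],[0,0,-0.647],[0,0,-0.647],[0,0,-0.647],[0,0,-0.647],[0,0,-0.647],[0,0,-0.647],[0,0,-0.647]], grip=[0.4,0.4,0.4,0.2,0.2,0.2,0.2,0.2,0.2,0.2])

```text
t: 11.4
ee_pos: [560.3, -75.5, 110.3]
ee_rot: [[0.785, 0.62, 0.0], [0.62, -0.785, 0.0], [0.0, 0.0, -1.0]]
contact_force: [-0.2, -0.0, -0.3]
grip_width: 75.4
finger_force: 0.0
```

```bash
python3 - <<'E'
from h import *
b=adv((636.7,-54.5,22.5,-1.547),(-.077,.019,-.0875),-.647)
print(pose(),b,delta(b,(449,-110.4,60,-0.055)))
E
```

```text
[560.26913649 -75.49577359 110.25934349  -0.90207661] [560.17388772 -75.32676497 110.          -0.9       ] ([np.float64(-0.1089), np.float64(-0.0416), np.float64(0.05)], np.float64(-0.845))
```

>>> play_rows(delta_pos=[[-0.1089,-0.0416,0],[-0.1089,-0.0416,0],[-0.1089,-0.0416,0],[-0.1089,-0.0416,0],[-0.1089,-0.0416,0],[-0.1089,-0.0416,0],[-0.1089,-0.0416,0],[-0.1089,-0.0416,0.02],[-0.1089,-0.0416,0.04],[-0.1089,-0.0416,0.05]], delta_rot=[[0,0,-0.845],[0,0,-0.845],[0,0,-0.845],[0,0,-0.845],[0,0,-0.845],[0,0,-0.845],[0,0,-0.845],[0,0,-0.845],[0,0,-0.845],[0,0,-0.845]], grip=[0.2,0.2,0.2,0.2,0.2,0.2,0.2,0.2,0.2,0.2])

```text
t: 12.23
ee_pos: [448.3, -110.4, 58.4]
ee_rot: [[0.059, 0.998, -0.002], [0.998, -0.059, -0.0], [-0.0, -0.002, -1.0]]
contact_force: [-0.1, -0.1, -0.8]
grip_width: 75.2
finger_force: 0.0
```

>>> play_rows(delta_pos=[[0,0,0],[0,0,0.02],[0,0,0.04],[0,0,0.05],[0,0,0.054],[0,0,0.054],[0,0,0.054],[0,0,0.054],[0,0,0.054],[0,0,0.054]], delta_rot=[[0,0,0],[0,0,0],[0,0,0],[0,0,0],[0,0,0],[0,0,0],[0,0,0],[0,0,0],[0,0,0],[0,0,0]], grip=[0.2,0.2,0.2,0.2,0.2,0.2,0.8,0.8,0.8,0.8])

```text
t: 13.07
ee_pos: [449.4, -110.5, 6.7]
ee_rot: [[0.055, 0.998, 0.001], [0.998, -0.055, -0.0], [-0.0, 0.001, -1.0]]
contact_force: [-0.2, 0.3, -0.1]
grip_width: 51.7
finger_force: 0.0
```

>>> play_rows(delta_pos=[[0,0,0],[0,0,0],[0,0,0],[0,0,0]], delta_rot=[[0,0,0],[0,0,0],[0,0,0],[0,0,0]], grip=[0.8,0.8,0.8,0.8])

```text
t: 13.4
ee_pos: [449.2, -110.4, 6.2]
ee_rot: [[0.055, 0.998, 0.0], [0.998, -0.055, 0.0], [0.0, 0.0, -1.0]]
contact_force: [-0.8, 0.9, 5.0]
grip_width: 35.8
finger_force: 20.0
```

```bash
python3 - <<'E'
from h import *
b=np.array([449,-110.4,6,-0.055]); print(pose(),delta(b,(560,-30,100,-0.855)))
print(seen("top",(262,112,290,164),42))
E
```

```text
[ 4.49150533e+02 -1.10434787e+02  6.23929094e+00 -5.50100460e-02] ([np.float64(0.0864), np.float64(0.1064), np.float64(-0.094)], np.float64(0.8))
(np.int64(435), array([637.1, -53.8,  42. ]), (array([636.8, -54.2]), 111.4, 36.2, 0.052), -3.101, array([ 36.3, 110.3]))
```

>>> play_rows(delta_pos=[[0,0,-0.03],[0,0,-0.06],[0,0,-0.094],[0.086,0.106,-0.094],[0.086,0.106,-0.094],[0.086,0.106,-0.094],[0.086,0.106,-0.094],[0.086,0.106,-0.094],[0.086,0.106,-0.094],[0.086,0.106,-0.094]], delta_rot=[[0,0,0],[0,0,0],[0,0,0.1],[0,0,0.8],[0,0,0.8],[0,0,0.8],[0,0,0.8],[0,0,0.8],[0,0,0.8],[0,0,0.8]], grip=[0.8,0.8,0.8,0.8,0.8,0.8,0.8,0.8,0.8,0.8])

```text
t: 14.28
ee_pos: [559.5, -30.1, 99.7]
ee_rot: [[0.757, 0.654, -0.001], [0.654, -0.757, -0.001], [-0.001, -0.0, -1.0]]
contact_force: [0.7, 0.4, -0.2]
grip_width: 35.5
finger_force: 20.0
```

```bash
python3 - <<'E'
from h import *
b=adv((449,-110.4,6,-.055),(.086,.106,-.094),.8)
print(pose(),b,delta(b,(635,26,50,-1.547)))
b=np.array([635,26,22.5,-1.547]); print(delta(b,(540,80,110,-.9)))
E
```

```text
[559.48746    -30.14504361  99.66432635  -0.858386  ] [559.56733106 -30.35710337 100.          -0.855     ] ([np.float64(0.0939), np.float64(0.007), np.float64(0.05)], np.float64(0.692))
([np.float64(-0.0937), np.float64(-0.0562), np.float64(-0.0875)], np.float64(-0.647))
```

>>> play_rows(delta_pos=[[0.0939,0.007,0],[0.0939,0.007,0],[0.0939,0.007,0],[0.0939,0.007,0],[0.0939,0.007,0],[0.0939,0.007,0],[0.0939,0.007,0.02],[0.0939,0.007,0.04],[0.0939,0.007,0.05],[0.0939,0.007,0.05]], delta_rot=[[0,0,0.692],[0,0,0.692],[0,0,0.692],[0,0,0.692],[0,0,0.692],[0,0,0.692],[0,0,0.692],[0,0,0.692],[0,0,0.692],[0,0,0.692]], grip=[0.8,0.8,0.8,0.8,0.8,0.8,0.8,0.8,0.8,0.8])

```text
t: 15.12
ee_pos: [633.7, 25.8, 48.0]
ee_rot: [[1.0, 0.026, -0.003], [0.026, -1.0, -0.0], [-0.003, 0.0, -1.0]]
contact_force: [0.5, -0.1, -0.6]
grip_width: 35.9
finger_force: 20.0
```

>>> play_rows(delta_pos=[[0,0,0.015],[0,0,0.022],[0,0,0.0275],[0,0,0.0275],[0,0,0.0275],[0,0,0.0275],[0,0,0.0275],[0,0,0.0275],[0,0,0.0275],[0,0,0.0275]], delta_rot=[[0,0,0],[0,0,0],[0,0,0],[0,0,0],[0,0,0],[0,0,0],[0,0,0],[0,0,0],[0,0,0],[0,0,0]], grip=[0.8,0.8,0.8,0.8,0.8,0.4,0.4,0.4,0.4,0.4])

```text
t: 15.95
ee_pos: [635.1, 26.0, 22.7]
ee_rot: [[1.0, 0.024, 0.0], [0.024, -1.0, -0.0], [0.0, 0.0, -1.0]]
contact_force: [1.3, -0.5, 0.3]
grip_width: 56.2
finger_force: 0.0
```

>>> play_rows(delta_pos=[[0,0,-0.03],[0,0,-0.06],[0,0,-0.0875],[-0.094,-0.056,-0.0875],[-0.094,-0.056,-0.0875],[-0.094,-0.056,-0.0875],[-0.094,-0.056,-0.0875],[-0.094,-0.056,-0.0875],[-0.094,-0.056,-0.0875],[-0.094,-0.056,-0.0875]], delta_rot=[[0,0,0],[0,0,0],[0,0,0],[0,0,-0.647],[0,0,-0.647],[0,0,-0.647],[0,0,-0.647],[0,0,-0.647],[0,0,-0.647],[0,0,-0.647]], grip=[0.4,0.4,0.4,0.2,0.2,0.2,0.2,0.2,0.2,0.2])

```text
t: 16.78
ee_pos: [540.0, 79.5, 110.3]
ee_rot: [[0.785, 0.62, 0.0], [0.62, -0.785, 0.0], [0.001, -0.0, -1.0]]
contact_force: [-0.3, -1.0, -0.4]
grip_width: 75.2
finger_force: 0.0
```

```bash
python3 - <<'E'
from h import *
b=adv((635,26,22.5,-1.547),(-.094,-.056,-.0875),-.647)
print(pose(),b,delta(b,(436,124.6,60,-0.055)))
E
```

```text
[539.9534834   79.53006608 110.30449471  -0.90213039] [539.69414467  79.74750171 110.          -0.9       ] ([np.float64(-0.0533), np.float64(-0.0996), np.float64(0.05)], np.float64(-0.845))
```

>>> play_rows(delta_pos=[[-0.0533,-0.0996,0],[-0.0533,-0.0996,0],[-0.0533,-0.0996,0],[-0.0533,-0.0996,0],[-0.0533,-0.0996,0],[-0.0533,-0.0996,0],[-0.0533,-0.0996,0],[-0.0533,-0.0996,0.02],[-0.0533,-0.0996,0.04],[-0.0533,-0.0996,0.05]], delta_rot=[[0,0,-0.845],[0,0,-0.845],[0,0,-0.845],[0,0,-0.845],[0,0,-0.845],[0,0,-0.845],[0,0,-0.845],[0,0,-0.845],[0,0,-0.845],[0,0,-0.845]], grip=[0.2,0.2,0.2,0.2,0.2,0.2,0.2,0.2,0.2,0.2])

```text
t: 17.62
ee_pos: [435.6, 124.0, 58.4]
ee_rot: [[0.06, 0.998, -0.001], [0.998, -0.06, -0.001], [-0.001, -0.001, -1.0]]
contact_force: [-0.6, -0.3, -0.5]
grip_width: 75.0
finger_force: 0.0
```

>>> play_rows(delta_pos=[[0,0,0],[0,0,0.02],[0,0,0.04],[0,0,0.05],[0,0,0.054],[0,0,0.054],[0,0,0.054],[0,0,0.054],[0,0,0.054],[0,0,0.054]], delta_rot=[[0,0,0],[0,0,0],[0,0,0],[0,0,0],[0,0,0],[0,0,0],[0,0,0],[0,0,0],[0,0,0],[0,0,0]], grip=[0.2,0.2,0.2,0.2,0.2,0.2,0.8,0.8,0.8,0.8])

```text
t: 18.45
ee_pos: [436.4, 124.8, 6.7]
ee_rot: [[0.055, 0.998, 0.001], [0.998, -0.055, 0.0], [0.0, 0.001, -1.0]]
contact_force: [-0.1, -0.0, 0.3]
grip_width: 52.3
finger_force: 0.0
```

>>> play_rows(delta_pos=[[0,0,0],[0,0,0],[0,0,0],[0,0,0]], delta_rot=[[0,0,0],[0,0,0],[0,0,0],[0,0,0]], grip=[0.8,0.8,0.8,0.8])

```text
t: 18.78
ee_pos: [436.2, 124.6, 6.3]
ee_rot: [[0.055, 0.998, 0.0], [0.998, -0.055, 0.0], [0.0, 0.0, -1.0]]
contact_force: [-1.2, -0.3, 5.5]
grip_width: 36.1
finger_force: 19.9
```

```bash
python3 - <<'E'
from h import *
b=np.array([436,124.6,6,-0.055]); print(pose(),delta(b,(560,170,100,-0.855)))
E
```

```text
[ 4.36207179e+02  1.24608536e+02  6.25313435e+00 -5.50488563e-02] ([np.float64(0.0521), np.float64(0.1213), np.float64(-0.094)], np.float64(0.8))
```

>>> play_rows(delta_pos=[[0,0,-0.03],[0,0,-0.06],[0,0,-0.094],[0.052,0.121,-0.094],[0.052,0.121,-0.094],[0.052,0.121,-0.094],[0.052,0.121,-0.094],[0.052,0.121,-0.094],[0.052,0.121,-0.094],[0.052,0.121,-0.094]], delta_rot=[[0,0,0],[0,0,0],[0,0,0.1],[0,0,0.8],[0,0,0.8],[0,0,0.8],[0,0,0.8],[0,0,0.8],[0,0,0.8],[0,0,0.8]], grip=[0.8,0.8,0.8,0.8,0.8,0.8,0.8,0.8,0.8,0.8])

```text
t: 19.62
ee_pos: [559.6, 169.8, 99.6]
ee_rot: [[0.757, 0.653, -0.001], [0.653, -0.757, -0.001], [-0.001, 0.0, -1.0]]
contact_force: [-0.2, 1.0, -0.2]
grip_width: 35.9
finger_force: 19.9
```

```bash
python3 - <<'E'
from h import *
b=adv((436,124.6,6,-.055),(.052,.121,-.094),.8)
print(pose(),b,delta(b,(631,186,50,-1.547)))
b=np.array([631,186,22.5,-1.547]); print(delta(b,(450,250,110,-.9)))
E
```

```text
[559.63740802 169.81141481  99.61598949  -0.85877325] [559.67559193 169.86972455 100.          -0.855     ] ([np.float64(0.0644), np.float64(0.0346), np.float64(0.05)], np.float64(0.692))
([np.float64(-0.1794), np.float64(-0.0683), np.float64(-0.0875)], np.float64(-0.647))
```

>>> play_rows(delta_pos=[[0.0644,0.0346,0],[0.0644,0.0346,0],[0.0644,0.0346,0],[0.0644,0.0346,0],[0.0644,0.0346,0],[0.0644,0.0346,0],[0.0644,0.0346,0.02],[0.0644,0.0346,0.04],[0.0644,0.0346,0.05],[0.0644,0.0346,0.05]], delta_rot=[[0,0,0.692],[0,0,0.692],[0,0,0.692],[0,0,0.692],[0,0,0.692],[0,0,0.692],[0,0,0.692],[0,0,0.692],[0,0,0.692],[0,0,0.692]], grip=[0.8,0.8,0.8,0.8,0.8,0.8,0.8,0.8,0.8,0.8])

```text
t: 20.45
ee_pos: [629.7, 185.7, 47.9]
ee_rot: [[1.0, 0.026, -0.003], [0.026, -1.0, -0.001], [-0.003, 0.001, -1.0]]
contact_force: [-0.8, -0.3, -0.4]
grip_width: 36.0
finger_force: 19.9
```

>>> play_rows(delta_pos=[[0,0,0.015],[0,0,0.022],[0,0,0.0275],[0,0,0.0275],[0,0,0.0275],[0,0,0.0275],[0,0,0.0275],[0,0,0.0275],[0,0,0.0275],[0,0,0.0275]], delta_rot=[[0,0,0],[0,0,0],[0,0,0],[0,0,0],[0,0,0],[0,0,0],[0,0,0],[0,0,0],[0,0,0],[0,0,0]], grip=[0.8,0.8,0.8,0.8,0.8,0.4,0.4,0.4,0.4,0.4])

```text
t: 21.28
ee_pos: [631.1, 186.0, 22.7]
ee_rot: [[1.0, 0.024, 0.0], [0.024, -1.0, 0.0], [0.0, -0.0, -1.0]]
contact_force: [0.7, -0.1, -0.5]
grip_width: 56.5
finger_force: 0.0
```

>>> play_rows(delta_pos=[[0,0,-0.03],[0,0,-0.06],[0,0,-0.0875],[-0.179,-0.068,-0.1275],[-0.179,-0.068,-0.1275],[-0.179,-0.068,-0.1275],[-0.179,-0.068,-0.1275],[-0.179,-0.068,-0.1275],[-0.179,-0.068,-0.1275],[-0.179,-0.068,-0.1275]], delta_rot=[[0,0,0],[0,0,0],[0,0,0],[0,0,-0.647],[0,0,-0.647],[0,0,-0.647],[0,0,-0.647],[0,0,-0.647],[0,0,-0.647],[0,0,-0.647]], grip=[0.4,0.4,0.4,0.2,0.2,0.2,0.2,0.2,0.2,0.2])

```text
t: 22.12
ee_pos: [449.6, 250.9, 150.8]
ee_rot: [[0.781, 0.624, 0.0], [0.624, -0.781, 0.002], [0.001, -0.001, -1.0]]
contact_force: [0.5, -0.6, -0.7]
grip_width: 75.4
finger_force: 0.0
```

>>> play_rows(delta_pos=[[0,0,0],[0,0,0],[0,0,0],[0,0,0],[0,0,0]], delta_rot=[[0,0,0],[0,0,0],[0,0,0],[0,0,0],[0,0,0]], grip=[0.2,0.2,0.2,0.2,0.2])

```text
t: 22.53
ee_pos: [450.9, 249.2, 149.8]
ee_rot: [[0.784, 0.621, -0.0], [0.621, -0.784, -0.001], [-0.001, 0.001, -1.0]]
contact_force: [-0.1, -1.0, 0.7]
grip_width: 75.4
finger_force: 0.0
```

```bash
python3 - <<'E'
from h import *
for w in((263,112,289,164),(237,112,262,164),(211,112,237,164),(184,112,211,164)): print(seen("top",w,42))
p,d=optics.capture("top"); cv2.imwrite("pics/t3.png",cv2.resize(p[90:220,130:330],None,fx=4,fy=4))
E
```

```text
(np.int64(434), array([636.9, -53.9,  42. ]), (array([638.3, -53.3]), 109.3, 35.9, 0.011), -3.103, array([ 36.2, 109.7]))
(np.int64(356), array([632.5,  25.8,  42. ]), (array([632.9,  26. ]), 88.1, 33.0, 0.013), -3.13, array([35.8, 90.9]))
(np.int64(278), array([636. , 106.9,  42. ]), (array([635.1, 106.9]), 70.1, 33.1, 0.019), -3.123, array([35.8, 71.5]))
(np.int64(212), array([630. , 186.3,  42. ]), (array([629.7, 186.3]), 49.2, 36.1, 0.024), -3.049, array([38.7, 50.4]))
```

View pics/t3.png

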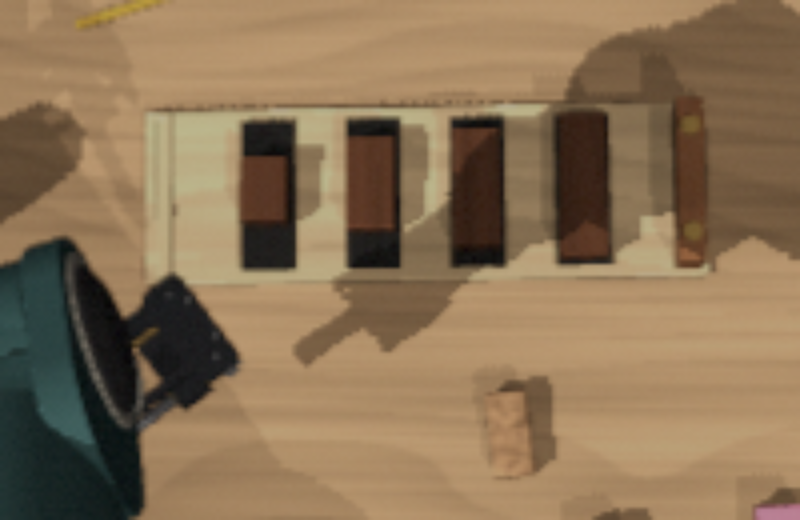

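All four blocks lie flat on their pads in the right order: zoomed columns 265, 370, 477 and 583, with the stop at 690. Each is within about 3 mm of its pad's centre.

```bash
python3 -c "
from workcell import r
print(r.finish_job())"
```

```text
the job is handed in; nothing more can be done
None
```

I handed the job in with all four blocks flat on their pads, longest (110) next to the stop down to shortest (50) at the far end, each within about 3 mm of its pad's centre in the last top-camera measurement; I never moved the jar.

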